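# Make up the breakfast tray and the cooking tray

### The job

Make up two kits from the stock on the worktop. The blue three-compartment tray is for breakfast: the jam jar goes in its middle compartment, the egg cup in one end compartment and the salt shaker in the other; the yellow two-compartment tray is for cooking: the pepper mill from the stock (not the one in the far left corner) in one compartment and the spice jar in the other. Set each thing down upright on the tray floor without dropping it, let go of it, and leave the kitchen timer and the garlic where they stand.

Things in the scene. Friction and masses are not known exactly. Their poses are not given: they have to be found in the camera images.
- blue_tray: Blue tray with three cork-lined compartments in a row, 299 mm long, 96 mm wide (its x), floor 6 mm above the worktop, walls 5 mm thick and 18 mm high; it stands fixed on the worktop. Compartments are 86 mm (x) by 93 mm (y) inside. Low steel carrying loops stick out 20 mm at both ends. Origin at the centre of its underside, y along its length, z up. Compartment centres at y = -98, 0 and +98 mm.
- yellow_tray: Yellow tray with two cork-lined compartments in a row, 201 mm long, 96 mm wide (its x), floor 6 mm above the worktop, walls 5 mm thick and 18 mm high; it stands fixed on the worktop. Compartments are 86 mm (x) by 93 mm (y) inside. Low steel carrying loops stick out 20 mm at both ends. Origin at the centre of its underside, y along its length, z up. Compartment centres at y = -49 and +49 mm.
- egg_cup: Turned wooden egg cup, round, 47 mm across, 58 mm high; grasp the bowl about 42 mm up. Origin at the centre of its underside, z up.
- salt_shaker: Salt shaker, clear glass with white salt and a grey domed cap, round, 44 mm across, 90 mm high; straight-sided enough to grasp about 55 mm up. Origin at the centre of its underside, z up.
- jam_jar: Jar of red jam with a red lid, round, 65 mm across, 97 mm high, 0.36 kg; grasp about 70 mm up. Origin at the centre of its underside, z up.
- pepper_mill: Dark wooden pepper mill, round, 58 mm across, 170 mm high, with a small bright knob on top; grasp its head, 48 mm across, about 135 mm up. The head does not turn. (A similar mill that stands against the back wall in the far left corner belongs to the room; it is not this one.) Origin at the centre of its underside, z up.
- spice_jar: Small spice jar of clear glass with a green cap, round, 46 mm across, 106 mm high (the only thing with a green cap); grasp about 75 mm up. Origin at the centre of its underside, z up.
- timer: Red and white kitchen timer, round, 63 mm across, 52 mm high; a bystander, leave it alone. Origin at the centre of its underside, z up.
- garlic: Head of garlic, whitish pink, 56 mm across, 56 mm high; a bystander, leave it alone. Origin at the centre of its underside, z up.
Mind the look-alikes: they are no part of the job. Leave any turquoise look-alike of the jam_jar alone. Several things look just like the egg_cup: the one meant starts farthest to the robot's left.

How it is judged:
By the outcome, as a careful person would: the job done as asked, in the order asked, and still so for the second after the job is handed in, with the robot touching nothing.
It also fails if it takes over 109 s, if anything falls off the work surface, if the arm or the gripper's body presses on something with over 40 N, if the wrist force passes 120 N, or if a joint passes its speed limit or range.

### The arm

A 7-joint arm with a two-finger parallel gripper is mounted at the origin on a cart in front of the work surface, level with it; the furniture and walls round the work are solid. World frame = base frame: x ahead of the robot, y to its left, z up, the work surface at z = 0. Lengths are in m, angles in degrees, forces in N, time in s.
With the tool pointing down it reaches from about 0.4 to 0.875 m from the base axis. Payload 19.3 kg.
Tool frame: the origin (TCP) lies on the centre line of the jaws, within the pads' length; the fingertips stand 14 mm ahead of it and the grasp point (between the pads) lies 5 mm behind it (bot.tip_reach is the distance from the TCP to the fingertips, in m); z points along the fingers, y is the line along which they close (so a half turn about z gives the same grasp; the last joint's range is limited). The gripper opens to 85 mm and grips with 20 to 120 N. Pads are 22 mm wide; open, the fingers measure 114 mm over their backs; the gripper's body (76 mm by 85 mm) begins 54 mm behind the grasp point. The pads swing forward as they close: fully open they stand 13 mm farther back than shut.
Start: joints at [69.259, 29.874, -2.08, 91.645, 1.215, 58.505, -6.463], TCP at [0.18, -0.599, 0.245] pointing down, gripper open.
Joint ranges: [-166.77, 166.77], [-17.47, 122.26], [-85.68, 81.53], [9.62, 139.38], [-72.42, 252.41], [9.2, 110.78], [-144.41, 144.41]. Speed limits (degrees/s): [108.29, 108.29, 136.94, 136.94, 172.46, 172.46, 172.46].

### API

Orientations are given as a 3x3 rotation matrix whose columns are the frame's x, y, z axes.
In Python, from rig import bot gives the robot as it stands.
- The arm moves only by the tool inch_along, called after ">>>" in YAML: its name, and indented under it one key for each argument. Schema: {"type":"object","properties":{"ticks":{"type":"array","items":{"type":"number"},"minItems":6,"maxItems":72},"jaw":{"type":"number"},"only":{"type":"string"},"quiet":{"type":"boolean"},"lines":{"type":"string"}},"required":["ticks"],"additionalProperties":false}. ticks is one flat list of numbers that holds 1 to 12 rows one after another, with no inner brackets; each row has 6 numbers: dx, dy, dz in fractions of the full range, 1 being 1 m, then a rotation vector rx, ry, rz in a scale on which 1.0 is 120 degrees; each row is the pose to reach, as a shift and turn from the pose commanded when the call began, along the tool's axes at that moment; what a row does not reach only later rows make up. A row lasts 1/10 s, in which the tool goes at most 0.05 m and 8.59 degrees, less where a joint would pass 70% of its speed; a pose out of reach is approached as far as the arm can. jaw is the finger opening in m, set as the call begins (left out keeps the last). The fingers move at their own pace and stop on an object; the grip force is fixed at half the most. Time passes only in rows, so rows that do not move let the fingers close. The tool returns the time, the measured TCP pose, the force, the opening and the grip force at its end. only (a regular expression) keeps the lines of the reply that match it, lines (a string "A,B") keeps lines A to B, and quiet returns only ok. Shift and turn numbers lie between -1 and 1, and a call with a number outside is refused. Input that does not fit is refused with a message, and nothing moves.
- bot.get_state(): the state, without advancing time (a new reading comes with each control period).
- bot.grab_frame(name): name is "scene" or "top"; returns (picture, depth): 480x640x3 uint8, red, green, blue; 480x640 float32, m along the optical axis (not along the pixel's ray), 0 where there is no reading.
- bot.camera_model(name): a dict with "mtx" (3x3 intrinsics, pixels), "eye" and "rotation" of the camera in the world. Camera axes: x right, y down, z forward; pixel columns grow to the right and rows downward; lengths in m; the calibration is good to about 2 mm. A picture is of the moment at which its call begins. camera_model takes no time and is no camera call.
- bot.hand_in(): hands the job in; it is judged then, once.
Trained networks look in the newest picture that a camera, given by its name, has taken for a name from the list of things; names that differ only in an ending like _2 or _b are one class to them, and where a whole thing is asked for, a point or a joint stands for the part that bears it (a point fixed in the world has none). Each returns a list of dicts, best first, with "p" (0 to 1); they miss things now and then, are a little off and sometimes report something else, mostly with a low value. They report only what shows in the picture. A call takes as long as a camera call. They do not tell look-alikes from the thing itself.
- bot.spot_in(camera, target): "point" ([x, y, z] in m, in the coordinates of the camera as it stood for that picture, good to about 4 mm: the middle of the surface that is visible of it).
The state is a dict: "time_s": time; "joint_pos": joint angles; "dq": joint speeds; "tau": joint torques, N m; "eef_pos": TCP position; "tcp_rot": TCP orientation; "wrist_force": force on the tool from outside, world axes, zero at the start; "ft_torque": the same for the moment, N m; "gripper_width": finger opening in m; "grip_force": force on a finger pad.
Only numpy, scipy, OpenCV 4.12 (cv2) and the standard library are available. Lean on these libraries where they do the work, as an engineer would, in place of code of your own. Each camera call takes 0.05 s, during which the arm holds its last target. There are 200 camera calls.

## Working session

There is one attempt and no reset: what is moved stays moved. The work goes in short steps, Python scripts to look and compute and a tool call to move; the robot and the scene stay as the last step left them, time stands still between calls to the robot, and variables do not carry over. Pictures are saved under pics/ and viewed, at most 14 in all, crops included, and the job is handed in when it is done.

```bash
ls; mkdir -p pics; cat > h.py <<'E'
import numpy as np, cv2
from rig import bot
def snap(cam,fn=None):
    im,d=bot.grab_frame(cam)
    if fn: cv2.imwrite('pics/'+fn,im[:,:,::-1])
    return im,d
def w(cam,p):
    m=bot.camera_model(cam); return np.array(m['rotation'])@np.array(p)+np.array(m['eye'])
def pix(cam,P):
    m=bot.camera_model(cam); c=np.array(m['rotation']).T@(np.array(P)-np.array(m['eye'])); u=np.array(m['mtx'])@c; return u[:2]/u[2]
def cloud(cam,d):
    m=bot.camera_model(cam);K=np.array(m['mtx']);v,u=np.mgrid[0:480,0:640]
    c=np.stack([(u-K[0,2])/K[0,0]*d,(v-K[1,2])/K[1,1]*d,d],-1)
    return c@np.array(m['rotation']).T+np.array(m['eye'])
E
python3 - <<'E'
from h import *
np.set_printoptions(precision=3,suppress=True)
for cam in ('scene','top'):
    im,d=snap(cam,cam+'0.png'); m=bot.camera_model(cam); print(cam,m['eye'],np.array(m['rotation']).tolist())
    np.save(cam+'_d.npy',d); np.save(cam+'_im.npy',im)
    for n in 'blue_tray yellow_tray egg_cup salt_shaker jam_jar pepper_mill spice_jar timer garlic'.split():
        for r in bot.spot_in(cam,n): print(n,round(r['p'],2),w(cam,r['point']),pix(cam,w(cam,r['point'])).round())
s=bot.get_state(); print(s['time_s'],s['eef_pos'],np.array(s['tcp_rot']),s['gripper_width'])
E
```

```text
pics
scene [-0.087  0.793  0.838] [[-0.8357906413956625, -0.31614010140872995, 0.4488980285507], [-0.5490430631728401, 0.47767982856631835, -0.685837951824363], [0.002391346317853118, -0.8196812902964973, -0.5728148599684347]]
blue_tray 0.64 [ 0.431 -0.231  0.004] [368. 249.]
blue_tray 0.35 [0.646 0.049 0.054] [246. 260.]
yellow_tray 0.57 [0.425 0.253 0.006] [263. 357.]
egg_cup 0.81 [ 0.559 -0.359  0.04 ] [353. 207.]
egg_cup 0.73 [ 0.673 -0.116  0.044] [276. 230.]
salt_shaker 0.51 [0.645 0.048 0.054] [246. 259.]
jam_jar 0.84 [ 0.558 -0.183  0.066] [322. 226.]
jam_jar 0.7 [ 0.359 -0.607  0.06 ] [443. 186.]
pepper_mill 0.57 [0.644 0.235 0.078] [193. 292.]
spice_jar 0.81 [0.574 0.15  0.067] [240. 287.]
timer 0.92 [ 0.565 -0.029  0.033] [288. 261.]
garlic 0.7 [ 0.563 -0.028  0.039] [288. 260.]
garlic 0.55 [0.56  0.328 0.04 ] [192. 343.]
top [-0.101 -0.382  1.596] [[0.3391400547663773, -0.8647972767769215, 0.3702832609398909], [-0.9406900003219094, -0.3156365430876857, 0.12440215416953881], [0.009292284295302749, -0.3905115142308564, -0.9205511450786963]]
blue_tray 0.92 [ 0.445 -0.276  0.007] [334. 289.]
blue_tray 0.49 [0.643 0.032 0.057] [257. 188.]
yellow_tray 0.91 [0.428 0.232 0.001] [166. 238.]
egg_cup 0.86 [ 0.563 -0.372  0.041] [381. 258.]
egg_cup 0.78 [ 0.673 -0.131  0.039] [313. 199.]
salt_shaker 0.75 [0.641 0.031 0.053] [257. 189.]
jam_jar 0.89 [ 0.551 -0.21   0.1  ] [326. 235.]
pepper_mill 0.64 [0.643 0.21  0.088] [199. 164.]
spice_jar 0.68 [0.574 0.129 0.09 ] [215. 192.]
timer 0.6 [ 0.563 -0.05   0.038] [274. 223.]
garlic 0.83 [0.564 0.309 0.037] [160. 185.]
1.0 [ 0.18  -0.599  0.245] [[ 0.958  0.288  0.   ]
 [ 0.288 -0.958  0.   ]
 [ 0.    -0.    -1.   ]] 0.08543148019882055
```

View pics/scene0.png

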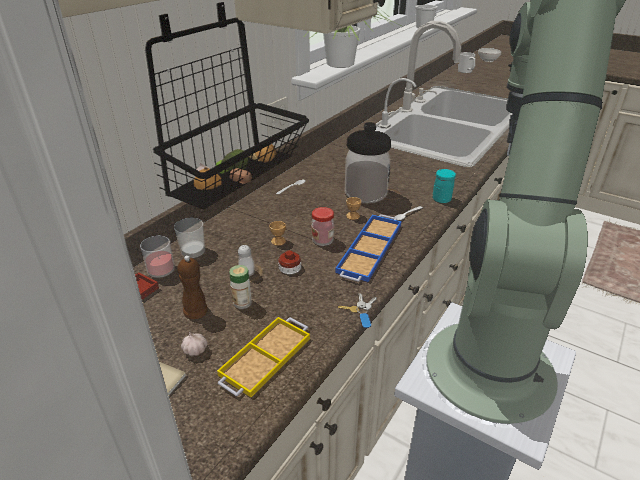

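View pics/top0.png

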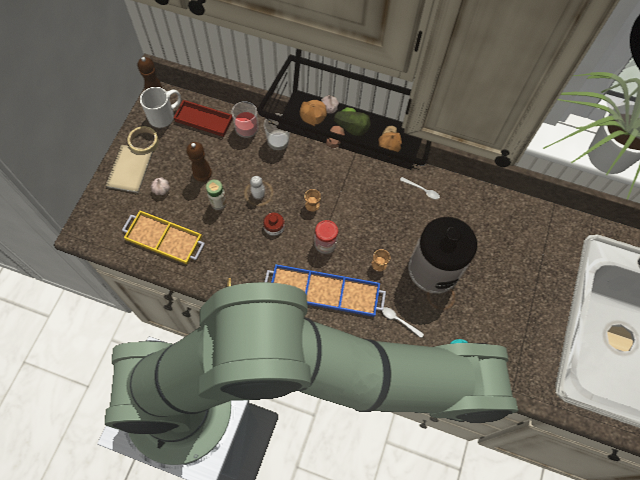

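```bash
python3 - <<'E'
from h import *
from scipy.optimize import least_squares
np.set_printoptions(precision=4,suppress=True)
C={c:cloud(c,np.load(c+'_d.npy')) for c in('scene','top')}
I={c:np.load(c+'_im.npy') for c in C}
# trays
for n,p,lo,hi in(('blue',(.44,-.26),(105,120,60),(128,255,255)),('yellow',(.427,.24),(22,150,100),(35,255,255))):
    for c in C:
        hsv=cv2.cvtColor(I[c],cv2.COLOR_RGB2HSV); m=cv2.inRange(hsv,lo,hi)>0
        P=C[c][m]; P=P[(np.hypot(P[:,0]-p[0],P[:,1]-p[1])<.22)&(P[:,2]>.010)&(P[:,2]<.035)]
        if len(P)<20: print(n,c,len(P)); continue
        r=cv2.minAreaRect(P[:,:2].astype(np.float32)); print(n,c,len(P),r,np.percentile(P[:,2],[50,95]))
# objects
for n,p,z0,z1,R in(('egg',(.68,-.125),.035,.058,.0235),('egg2',(.565,-.37),.035,.058,.0235),('salt',(.652,.035),.01,.07,.022),('salt_cap',(.652,.035),.075,.10,.022),('jam',(.56,-.2),.01,.085,.0325),('jamlid',(.56,-.2),.088,.11,.0325),
  ('millhead',(.652,.215),.12,.15,.024),('millknob',(.652,.215),.155,.19,.01),('millbase',(.652,.215),.005,.03,.029),('spice',(.582,.135),.01,.08,.023),('spicecap',(.582,.135),.085,.12,.023),('timer',(.572,-.045),.01,.04,.0315),('garlic',(.565,.315),.015,.045,.028)):
    for c in C:
        P=C[c].reshape(-1,3); P=P[(np.hypot(P[:,0]-p[0],P[:,1]-p[1])<.055)&(P[:,2]>z0)&(P[:,2]<z1)]
        if len(P)<8: print(n,c,len(P));continue
        f=lambda q:np.hypot(P[:,0]-q[0],P[:,1]-q[1])-R
        s=least_squares(f,p,loss='soft_l1',f_scale=.002)
        print(n,c,len(P),'fit',s.x,'rms',np.std(s.fun).round(4),'mid',(P.min(0)+P.max(0))[:2]/2,'zmax',P[:,2].max().round(3))
# surroundings
P=np.vstack([C[c].reshape(-1,3) for c in C]); 
for y in np.arange(-.6,.5,.1):
    Q=P[(abs(P[:,1]-y)<.05)&(P[:,0]>.4)&(P[:,0]<1.3)]
    t=[(z,Q[(Q[:,2]>z)&(Q[:,2]<z+.1)][:,0].min().round(2) if ((Q[:,2]>z)&(Q[:,2]<z+.1)).any() else None) for z in(.2,.3,.4,.5,.6,.7,.8)]
    print(round(y,1),t)
a=cv2.resize(I['scene'][190:330,160:380],None,fx=3,fy=3,interpolation=cv2.INTER_CUBIC)
cv2.imwrite('pics/crop1.png',a[:,:,::-1])
E
```

```text
blue scene 571 ((0.43197232484817505, -0.24567066133022308), (0.09763555973768234, 0.3068459630012512), 8.917983055114746) [0.0152 0.0192]
blue top 502 ((0.43145084381103516, -0.25107303261756897), (0.09980110824108124, 0.29841339588165283), 9.137378692626953) [0.0168 0.0235]
yellow scene 906 ((0.426311731338501, 0.24463161826133728), (0.2046027034521103, 0.09928913414478302), 87.64642333984375) [0.016  0.0194]
yellow top 426 ((0.42530158162117004, 0.24008554220199585), (0.20413601398468018, 0.10031480342149734), 87.4743881225586) [0.0165 0.023 ]
egg scene 184 fit [ 0.6745 -0.1243] rms 0.0029 mid [ 0.6755 -0.1246] zmax 0.058
egg top 150 fit [ 0.6715 -0.1313] rms 0.0048 mid [ 0.6752 -0.1293] zmax 0.058
egg2 scene 148 fit [ 0.5618 -0.3673] rms 0.0025 mid [ 0.5618 -0.3675] zmax 0.058
egg2 top 152 fit [ 0.5573 -0.3733] rms 0.0048 mid [ 0.5618 -0.3727] zmax 0.058
salt scene 196 fit [0.658  0.0371] rms 0.0024 mid [0.6503 0.0459] zmax 0.07
salt top 163 fit [0.6579 0.0371] rms 0.0035 mid [0.6513 0.0488] zmax 0.069
salt_cap scene 100 fit [0.6646 0.0343] rms 0.0062 mid [0.6526 0.0435] zmax 0.0
[... 2696 characters left out ...]
, (0.6, np.float64(0.64)), (0.7, np.float64(0.61)), (0.8, np.float64(0.62))]
0.1 [(0.2, np.float64(0.74)), (0.3, np.float64(0.94)), (0.4, np.float64(0.95)), (0.5, np.float64(0.95)), (0.6, np.float64(0.64)), (0.7, np.float64(0.59)), (0.8, None)]
0.2 [(0.2, np.float64(0.94)), (0.3, np.float64(0.94)), (0.4, np.float64(0.95)), (0.5, np.float64(0.95)), (0.6, np.float64(0.64)), (0.7, np.float64(0.59)), (0.8, None)]
0.3 [(0.2, np.float64(0.94)), (0.3, np.float64(0.94)), (0.4, None), (0.5, None), (0.6, np.float64(0.64)), (0.7, np.float64(0.64)), (0.8, None)]
0.4 [(0.2, np.float64(0.94)), (0.3, np.float64(0.95)), (0.4, None), (0.5, None), (0.6, np.float64(0.64)), (0.7, np.float64(0.64)), (0.8, None)]
```

View pics/crop1.png

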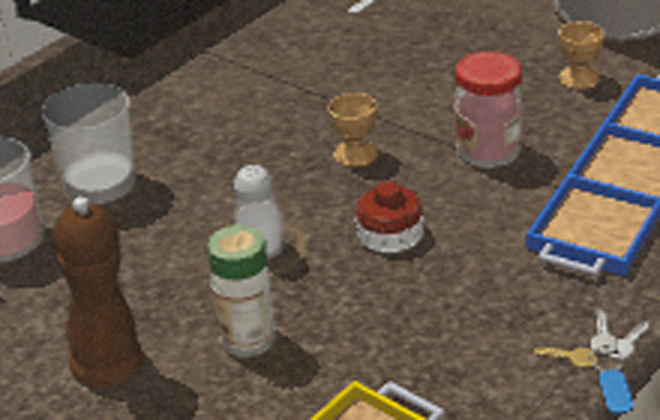

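The crop shows the lookalikes. Egg cups are at scene px (278,232) and (354,205), and I take the first because it is farthest to the robot's left. The red jam jar is at (322,226); the turquoise jar at (443,186) is left alone. The stock mill is at (193,290), not the one at the back wall (top px 147,68). The spice jar has the green cap at (240,287).

```bash
cat > d.py <<'E'
import sys,numpy as np
from rig import bot
s=bot.get_state(); R=np.array(s['tcp_rot'])
t=np.array([float(a) for a in sys.argv[1:4]]); d=R.T@(t-np.array(s['eef_pos']))
print(s['time_s'],np.array(s['eef_pos']).round(4),'delta',d.round(4),np.linalg.norm(d).round(3))
E
```

>>> inch_along:
  ticks: [0.2, -0.11, 0.02, 0, 0, 0, 0.2, -0.11, 0.02, 0, 0, 0, 0.2, -0.11, 0.02, 0, 0, 0, 0.2, -0.11, 0.02, 0, 0, 0, 0.2, -0.11, 0.02, 0, 0, 0, 0.4876, -0.265, 0.04, 0, 0, 0, 0.4876, -0.265, 0.04, 0, 0, 0, 0.4876, -0.265, 0.04, 0, 0, 0, 0.4876, -0.265, 0.04, 0, 0, 0, 0.4876, -0.265, 0.04, 0, 0, 0, 0.4876, -0.265, 0.04, 0, 0, 0, 0.4876, -0.265, 0.04, 0, 0, 0]
  jaw: 0.085

```text
time_s: 2.2
eef_pos: [0.573, -0.2005, 0.2051]
tcp_rot: [[0.957, 0.291, 0.001], [0.291, -0.957, 0.001], [0.001, -0.001, -1.0]]
wrist_force: [-0.5, -0.7, 0.5]
gripper_width: 0.0849
grip_force: 0.0
```

```bash
python3 d.py .5705 -.205 .15
```

```text
2.2 [ 0.573  -0.2005  0.2051] delta [-0.0038  0.0036  0.055 ] 0.055
```

>>> inch_along:
  ticks: [0, 0, 0.04, 0, 0, 0, 0, 0, 0.06, 0, 0, 0, 0, 0, 0.06, 0, 0, 0, 0, 0, 0.06, 0, 0, 0]
  jaw: 0.085

```text
time_s: 2.6
eef_pos: [0.5707, -0.2047, 0.1459]
tcp_rot: [[0.958, 0.287, 0.0], [0.287, -0.958, -0.0], [0.0, 0.0, -1.0]]
wrist_force: [-0.2, 0.8, 0.9]
gripper_width: 0.0852
grip_force: 0.0
```

```bash
python3 d.py .5705 -.205 .065; python3 - <<'E'
from h import *
im,d=snap('top'); a=cv2.resize(im[150:330,220:430],None,fx=3.5,fy=3.3,interpolation=cv2.INTER_CUBIC); cv2.imwrite('pics/c2.png',a[:,:,::-1])
E
```

```text
2.6 [ 0.5707 -0.2047  0.1459] delta [-0.0003  0.0002  0.0809] 0.081
```

View pics/c2.png

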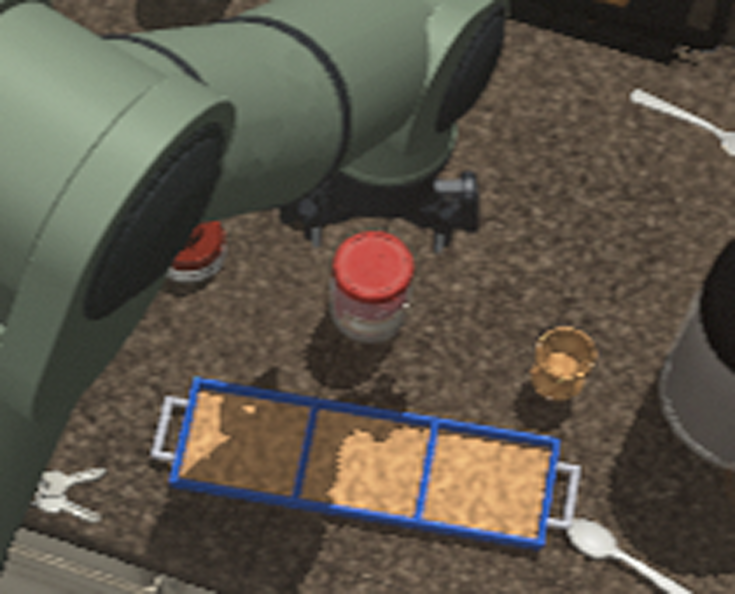

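The jam lid (crop px 373,268) sits between the open fingers (318 and 440), and both tray and jar are clear. Next I descend and grip.

>>> inch_along:
  ticks: [0, 0, 0.03, 0, 0, 0, 0, 0, 0.05, 0, 0, 0, 0, 0, 0.07, 0, 0, 0, 0, 0, 0.081, 0, 0, 0, 0, 0, 0.081, 0, 0, 0, 0, 0, 0.081, 0, 0, 0]
  jaw: 0.085

```text
time_s: 3.25
eef_pos: [0.5711, -0.2048, 0.0654]
tcp_rot: [[0.958, 0.287, 0.001], [0.287, -0.958, -0.0], [0.001, 0.001, -1.0]]
wrist_force: [-0.4, 0.1, -0.3]
gripper_width: 0.0851
grip_force: 0.0
```

>>> inch_along:
  ticks: [0, 0, 0, 0, 0, 0, 0, 0, 0, 0, 0, 0, 0, 0, 0, 0, 0, 0, 0, 0, 0, 0, 0, 0, 0, 0, 0, 0, 0, 0, 0, 0, 0, 0, 0, 0, 0, 0, 0, 0, 0, 0]
  jaw: 0.0

```text
time_s: 3.95
eef_pos: [0.5711, -0.2044, 0.0656]
tcp_rot: [[0.958, 0.288, 0.001], [0.288, -0.958, -0.0], [0.001, 0.001, -1.0]]
wrist_force: [-2.8, 2.0, 10.4]
gripper_width: 0.0621
grip_force: 62.6
```

```bash
python3 d.py .4315 -.249 .12
```

```text
3.95 [ 0.5711 -0.2044  0.0656] delta [-0.1465  0.0025 -0.0546] 0.156
```

>>> inch_along:
  ticks: [0, 0, -0.015, 0, 0, 0, 0, 0, -0.035, 0, 0, 0, 0, 0, -0.055, 0, 0, 0, -0.02, 0, -0.055, 0, 0, 0, -0.05, 0, -0.055, 0, 0, 0, -0.08, 0.001, -0.055, 0, 0, 0, -0.11, 0.002, -0.055, 0, 0, 0, -0.135, 0.0025, -0.055, 0, 0, 0, -0.1465, 0.0025, -0.055, 0, 0, 0, -0.1465, 0.0025, -0.055, 0, 0, 0, -0.1465, 0.0025, -0.055, 0, 0, 0]

```text
time_s: 5.05
eef_pos: [0.4319, -0.249, 0.1199]
tcp_rot: [[0.958, 0.288, 0.001], [0.288, -0.958, -0.0], [0.001, 0.001, -1.0]]
wrist_force: [-0.6, 0.0, -3.8]
gripper_width: 0.0617
grip_force: 66.6
```

```bash
python3 d.py .4315 -.249 .0725
python3 - <<'E'
from h import *
im,d=snap('scene'); a=cv2.resize(im[180:300,300:440],None,fx=5,fy=5,interpolation=cv2.INTER_CUBIC); cv2.imwrite('pics/c3.png',a[:,:,::-1])
E
```

```text
5.05 [ 0.4319 -0.249   0.1199] delta [-0.0005 -0.0002  0.0474] 0.047
```

View pics/c3.png

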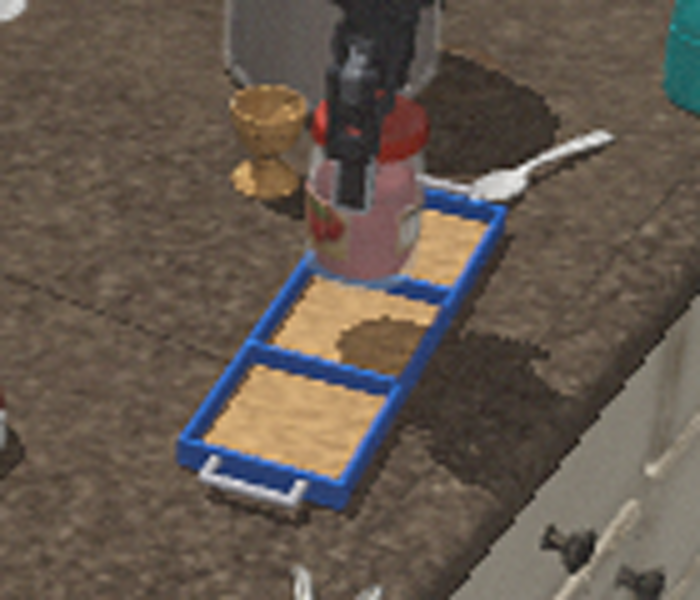

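The jar is held upright over the middle compartment (crop px 365,275 bottom). Lowering it now.

>>> inch_along:
  ticks: [0, 0, 0.015, 0, 0, 0, 0, 0, 0.03, 0, 0, 0, 0, 0, 0.04, 0, 0, 0, 0, 0, 0.0445, 0, 0, 0, 0, 0, 0.046, 0, 0, 0, 0, 0, 0.046, 0, 0, 0, 0, 0, 0.046, 0, 0, 0]

```text
time_s: 5.8
eef_pos: [0.4312, -0.2491, 0.0737]
tcp_rot: [[0.958, 0.288, 0.001], [0.288, -0.958, -0.0], [0.001, 0.0, -1.0]]
wrist_force: [-0.7, -0.6, -3.7]
gripper_width: 0.0622
grip_force: 66.6
```

```bash
python3 d.py .4315 -.249 .0715
```

```text
5.8 [ 0.4312 -0.2491  0.0737] delta [ 0.0003 -0.      0.0022] 0.002
```

>>> inch_along:
  ticks: [0, 0, 0.001, 0, 0, 0, 0, 0, 0.001, 0, 0, 0, 0, 0, 0.0018, 0, 0, 0, 0, 0, 0.0018, 0, 0, 0]

```text
time_s: 6.2
eef_pos: [0.4311, -0.2491, 0.0716]
tcp_rot: [[0.958, 0.288, 0.0], [0.288, -0.958, -0.0], [0.0, 0.0, -1.0]]
wrist_force: [-0.5, 0.8, 0.2]
gripper_width: 0.0619
grip_force: 66.8
```

>>> inch_along:
  ticks: [0, 0, 0.001, 0, 0, 0, 0, 0, 0.001, 0, 0, 0]

```text
time_s: 6.4
eef_pos: [0.4312, -0.249, 0.0714]
tcp_rot: [[0.958, 0.288, 0.001], [0.288, -0.958, -0.0], [0.001, 0.0, -1.0]]
wrist_force: [-5.2, 4.6, 22.6]
gripper_width: 0.0622
grip_force: 67.6
```

>>> inch_along:
  ticks: [0, 0, -0.001, 0, 0, 0, 0, 0, -0.001, 0, 0, 0, 0, 0, -0.001, 0, 0, 0, 0, 0, -0.001, 0, 0, 0, 0, 0, -0.02, 0, 0, 0, 0, 0, -0.05, 0, 0, 0, 0, 0, -0.08, 0, 0, 0, 0, 0, -0.08, 0, 0, 0]
  jaw: 0.085

```text
time_s: 7.2
eef_pos: [0.4323, -0.2498, 0.1536]
tcp_rot: [[0.958, 0.287, 0.004], [0.287, -0.958, -0.002], [0.004, 0.003, -1.0]]
wrist_force: [0.3, -0.0, -0.5]
gripper_width: 0.0851
grip_force: 0.0
```

```bash
python3 d.py .674 -.127 .15; python3 d.py .674 -.127 .06
```

```text
7.2 [ 0.4323 -0.2498  0.1536] delta [ 0.2667 -0.0482  0.0044] 0.271
7.2 [ 0.4323 -0.2498  0.1536] delta [ 0.2664 -0.0485  0.0944] 0.287
```

>>> inch_along:
  ticks: [0.267, -0.048, 0, 0, 0, 0, 0.267, -0.048, 0, 0, 0, 0, 0.267, -0.048, 0, 0, 0, 0, 0.267, -0.048, 0, 0, 0, 0, 0.267, -0.048, 0, 0, 0, 0, 0.267, -0.048, 0, 0, 0, 0, 0.267, -0.048, 0, 0, 0, 0, 0.267, -0.048, 0.03, 0, 0, 0, 0.267, -0.048, 0.05, 0, 0, 0, 0.267, -0.048, 0.05, 0, 0, 0, 0.267, -0.048, 0.05, 0, 0, 0]

```text
time_s: 8.3
eef_pos: [0.6725, -0.1267, 0.1005]
tcp_rot: [[0.958, 0.287, -0.001], [0.287, -0.958, -0.0], [-0.001, -0.0, -1.0]]
wrist_force: [1.0, -0.8, 1.1]
gripper_width: 0.0848
grip_force: 0.0
```

```bash
python3 d.py .674 -.127 .037
python3 - <<'E'
from h import *
im,d=snap('scene'); a=cv2.resize(im[160:300,230:420],None,fx=4,fy=4,interpolation=cv2.INTER_CUBIC); cv2.imwrite('pics/c4.png',a[:,:,::-1])
E
```

```text
8.3 [ 0.6725 -0.1267  0.1005] delta [0.0014 0.0007 0.0635] 0.064
```

View pics/c4.png

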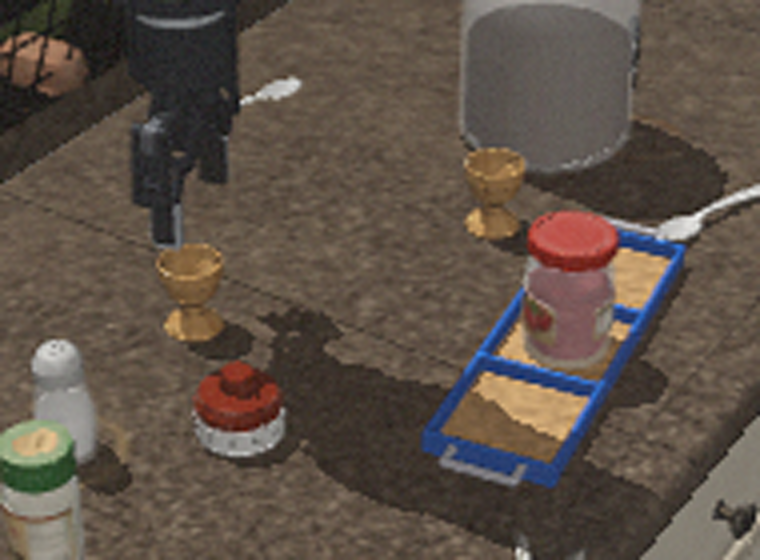

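Jam stands upright in the middle compartment (crop px 570,300), and the gripper is above the left egg cup (190,290). Descending.

>>> inch_along:
  ticks: [0.001, 0, 0.02, 0, 0, 0, 0.001, 0, 0.045, 0, 0, 0, 0.001, 0, 0.0635, 0, 0, 0, 0.001, 0, 0.0635, 0, 0, 0, 0.001, 0, 0.0635, 0, 0, 0]

```text
time_s: 8.85
eef_pos: [0.6742, -0.1261, 0.0378]
tcp_rot: [[0.958, 0.288, 0.001], [0.288, -0.958, -0.0], [0.0, 0.0, -1.0]]
wrist_force: [-0.3, 0.5, 1.4]
gripper_width: 0.0852
grip_force: 0.0
```

>>> inch_along:
  ticks: [0, 0, 0, 0, 0, 0, 0, 0, 0, 0, 0, 0, 0, 0, 0, 0, 0, 0, 0, 0, 0, 0, 0, 0, 0, 0, 0, 0, 0, 0, 0, 0, 0, 0, 0, 0, 0, 0, 0, 0, 0, 0, 0, 0, 0, 0, 0, 0, 0, 0, 0, 0, 0, 0]
  jaw: 0.0

```text
time_s: 9.75
eef_pos: [0.6743, -0.126, 0.0382]
tcp_rot: [[0.958, 0.288, 0.001], [0.288, -0.958, -0.0], [0.001, 0.0, -1.0]]
wrist_force: [-3.3, -0.1, 10.2]
gripper_width: 0.0448
grip_force: 60.5
```

```bash
python3 d.py .416 -.152 .09
```

```text
9.75 [ 0.6743 -0.126   0.0382] delta [-0.2548 -0.0494 -0.0521] 0.265
```

>>> inch_along:
  ticks: [0, 0, -0.02, 0, 0, 0, 0, 0, -0.045, 0, 0, 0, -0.02, -0.005, -0.06, 0, 0, 0, -0.055, -0.011, -0.06, 0, 0, 0, -0.09, -0.018, -0.06, 0, 0, 0, -0.125, -0.025, -0.06, 0, 0, 0, -0.16, -0.032, -0.06, 0, 0, 0, -0.195, -0.038, -0.06, 0, 0, 0, -0.23, -0.045, -0.06, 0, 0, 0, -0.2548, -0.0494, -0.06, 0, 0, 0, -0.2548, -0.0494, -0.06, 0, 0, 0, -0.2548, -0.0494, -0.06, 0, 0, 0]

```text
time_s: 10.95
eef_pos: [0.4161, -0.1522, 0.0975]
tcp_rot: [[0.958, 0.287, 0.001], [0.287, -0.958, -0.0], [0.001, 0.001, -1.0]]
wrist_force: [0.0, -0.3, -0.5]
gripper_width: 0.0444
grip_force: 61.2
```

>>> inch_along:
  ticks: [0, 0, 0.02, 0, 0, 0, 0, 0, 0.04, 0, 0, 0, 0, 0, 0.05, 0, 0, 0, 0, 0, 0.051, 0, 0, 0, 0, 0, 0.051, 0, 0, 0, 0, 0, 0.051, 0, 0, 0]

```text
time_s: 11.55
eef_pos: [0.4161, -0.1521, 0.0466]
tcp_rot: [[0.958, 0.288, 0.001], [0.288, -0.958, -0.0], [0.001, 0.0, -1.0]]
wrist_force: [-0.1, -0.3, -0.1]
gripper_width: 0.0446
grip_force: 61.2
```

```bash
python3 d.py .416 -.152 .0442
```

```text
11.55 [ 0.4161 -0.1521  0.0466] delta [-0.0001 -0.0001  0.0024] 0.002
```

>>> inch_along:
  ticks: [0, 0, 0.001, 0, 0, 0, 0, 0, 0.001, 0, 0, 0, 0, 0, 0.002, 0, 0, 0, 0, 0, 0.002, 0, 0, 0]

```text
time_s: 11.95
eef_pos: [0.4157, -0.1521, 0.0441]
tcp_rot: [[0.958, 0.288, 0.0], [0.288, -0.958, -0.0], [0.0, 0.0, -1.0]]
wrist_force: [0.8, -0.4, 1.5]
gripper_width: 0.0447
grip_force: 61.5
```

>>> inch_along:
  ticks: [0, 0, 0.0007, 0, 0, 0, 0, 0, 0.0007, 0, 0, 0]

```text
time_s: 12.15
eef_pos: [0.4158, -0.1521, 0.044]
tcp_rot: [[0.958, 0.288, 0.001], [0.288, -0.958, -0.0], [0.001, 0.001, -1.0]]
wrist_force: [-4.6, 2.0, 24.3]
gripper_width: 0.0451
grip_force: 63.5
```

>>> inch_along:
  ticks: [0, 0, -0.001, 0, 0, 0, 0, 0, -0.001, 0, 0, 0, 0, 0, -0.001, 0, 0, 0, 0, 0, -0.001, 0, 0, 0, 0, 0, -0.02, 0, 0, 0, 0, 0, -0.05, 0, 0, 0, 0, 0, -0.09, 0, 0, 0, 0, 0, -0.11, 0, 0, 0, 0, 0, -0.11, 0, 0, 0]
  jaw: 0.065

```text
time_s: 13.05
eef_pos: [0.4167, -0.1525, 0.1557]
tcp_rot: [[0.958, 0.287, 0.004], [0.287, -0.958, -0.001], [0.004, 0.002, -1.0]]
wrist_force: [-0.0, 0.1, -1.2]
gripper_width: 0.0652
grip_force: 0.0
```

```bash
python3 d.py .656 .038 .15;python3 - <<'E'
from h import *
snap('scene','s5.png')
E
```

```text
13.05 [ 0.4167 -0.1525  0.1557] delta [ 0.2839 -0.1138  0.0064] 0.306
```

View pics/s5.png

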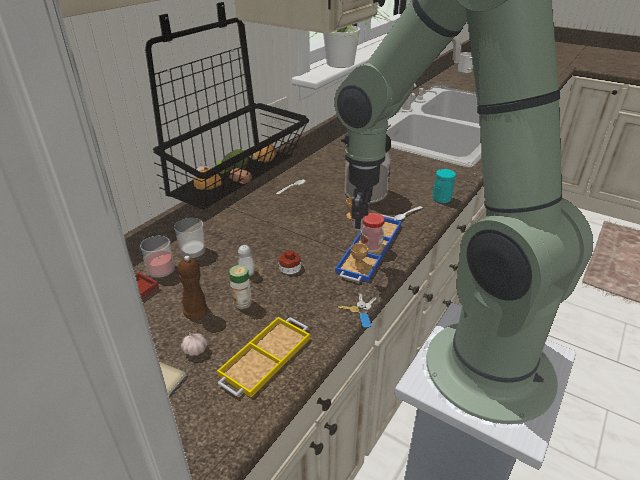

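Egg cup stands upright in the near end compartment (px 359,255) and the jam in the middle (372,232). Next is the salt shaker at (246,258).

>>> inch_along:
  ticks: [0.284, -0.114, 0, 0, 0, 0, 0.284, -0.114, 0, 0, 0, 0, 0.284, -0.114, 0, 0, 0, 0, 0.284, -0.114, 0, 0, 0, 0, 0.284, -0.114, 0, 0, 0, 0, 0.284, -0.114, 0, 0, 0, 0, 0.284, -0.114, 0, 0, 0, 0, 0.284, -0.114, 0.01, 0, 0, 0, 0.284, -0.114, 0.02, 0, 0, 0, 0.284, -0.114, 0.02, 0, 0, 0, 0.284, -0.114, 0.02, 0, 0, 0]
  jaw: 0.075

```text
time_s: 14.2
eef_pos: [0.6541, 0.0378, 0.1329]
tcp_rot: [[0.958, 0.287, -0.001], [0.287, -0.958, -0.0], [-0.001, 0.0, -1.0]]
wrist_force: [0.2, 0.3, -0.2]
gripper_width: 0.075
grip_force: 0.0
```

```bash
python3 d.py .656 .038 .05
python3 - <<'E'
from h import *
im,d=snap('scene'); a=cv2.resize(im[180:320,150:340],None,fx=4,fy=4,interpolation=cv2.INTER_CUBIC); cv2.imwrite('pics/c6.png',a[:,:,::-1])
E
```

```text
14.2 [0.6541 0.0378 0.1329] delta [0.0019 0.0003 0.0829] 0.083
```

View pics/c6.png

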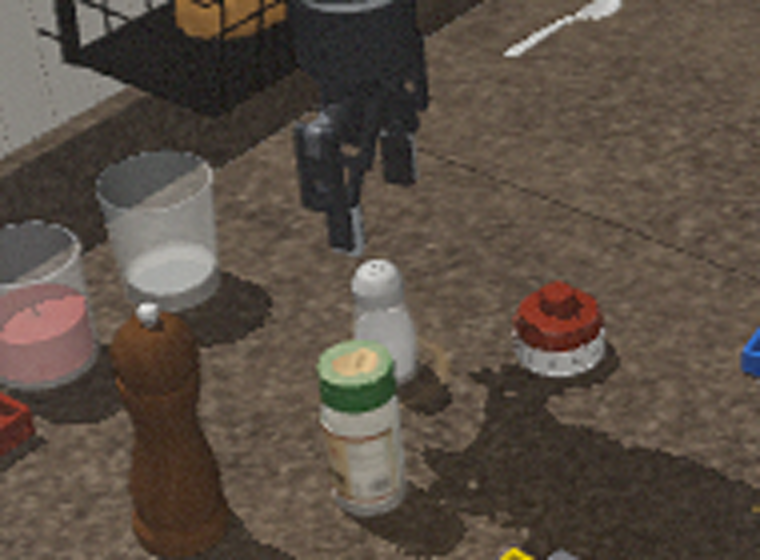

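>>> inch_along:
  ticks: [0.001, 0, 0.02, 0, 0, 0, 0.001, 0, 0.05, 0, 0, 0, 0.001, 0, 0.075, 0, 0, 0, 0.001, 0, 0.083, 0, 0, 0, 0.001, 0, 0.083, 0, 0, 0, 0.001, 0, 0.083, 0, 0, 0]

```text
time_s: 14.85
eef_pos: [0.6564, 0.0391, 0.0517]
tcp_rot: [[0.958, 0.287, 0.002], [0.287, -0.958, 0.0], [0.002, 0.0, -1.0]]
wrist_force: [0.3, -0.5, 0.2]
gripper_width: 0.0753
grip_force: 0.0
```

>>> inch_along:
  ticks: [0, 0, 0, 0, 0, 0, 0, 0, 0, 0, 0, 0, 0, 0, 0, 0, 0, 0, 0, 0, 0, 0, 0, 0, 0, 0, 0, 0, 0, 0, 0, 0, 0, 0, 0, 0, 0, 0, 0, 0, 0, 0, 0, 0, 0, 0, 0, 0]
  jaw: 0.0

```text
time_s: 15.65
eef_pos: [0.6566, 0.0393, 0.0516]
tcp_rot: [[0.958, 0.288, 0.002], [0.288, -0.958, 0.0], [0.002, 0.0, -1.0]]
wrist_force: [0.5, 1.0, 10.7]
gripper_width: 0.0361
grip_force: 59.4
```

>>> inch_along:
  ticks: [0, 0, -0.02, 0, 0, 0, 0, 0, -0.05, 0, 0, 0, 0, 0, -0.085, 0, 0, 0, 0, 0, -0.12, 0, 0, 0, 0, 0, -0.13, 0, 0, 0, 0, 0, -0.13, 0, 0, 0]

```text
time_s: 16.25
eef_pos: [0.6564, 0.0392, 0.182]
tcp_rot: [[0.958, 0.287, 0.003], [0.287, -0.958, 0.0], [0.003, 0.001, -1.0]]
wrist_force: [0.5, 0.3, -0.8]
gripper_width: 0.0359
grip_force: 60.0
```

```bash
python3 d.py .447 -.346 .18
```

```text
16.25 [0.6564 0.0392 0.182 ] delta [-0.3113  0.3087  0.0013] 0.438
```

>>> inch_along:
  ticks: [-0.015, 0.015, 0, 0, 0, 0, -0.04, 0.04, 0, 0, 0, 0, -0.067, 0.067, 0, 0, 0, 0, -0.095, 0.095, 0, 0, 0, 0, -0.123, 0.122, 0, 0, 0, 0, -0.15, 0.149, 0, 0, 0, 0, -0.178, 0.176, 0, 0, 0, 0, -0.205, 0.203, 0, 0, 0, 0, -0.235, 0.232, 0, 0, 0, 0, -0.265, 0.262, 0, 0, 0, 0, -0.295, 0.292, 0, 0, 0, 0, -0.3113, 0.3087, 0, 0, 0, 0]

```text
time_s: 17.45
eef_pos: [0.4435, -0.3488, 0.1788]
tcp_rot: [[0.959, 0.285, -0.002], [0.285, -0.959, 0.0], [-0.002, -0.001, -1.0]]
wrist_force: [0.7, 0.1, -0.7]
gripper_width: 0.0361
grip_force: 60.0
```

>>> inch_along:
  ticks: [0, 0, 0, 0, 0, 0, 0, 0, 0, 0, 0, 0, 0, 0, 0.03, 0, 0, 0, 0, 0, 0.06, 0, 0, 0, 0, 0, 0.08, 0, 0, 0, 0, 0, 0.08, 0, 0, 0, 0, 0, 0.08, 0, 0, 0]

```text
time_s: 18.15
eef_pos: [0.4468, -0.3451, 0.1003]
tcp_rot: [[0.957, 0.289, -0.0], [0.289, -0.957, 0.001], [-0.0, -0.001, -1.0]]
wrist_force: [0.1, 0.2, -0.6]
gripper_width: 0.0361
grip_force: 60.0
```

```bash
python3 d.py .447 -.346 .0576
python3 - <<'E'
from h import *
im,d=snap('scene'); a=cv2.resize(im[160:300,300:450],None,fx=4,fy=4,interpolation=cv2.INTER_CUBIC); cv2.imwrite('pics/c7.png',a[:,:,::-1])
E
```

```text
18.15 [ 0.4468 -0.3451  0.1003] delta [-0.0001  0.0009  0.0427] 0.043
```

View pics/c7.png

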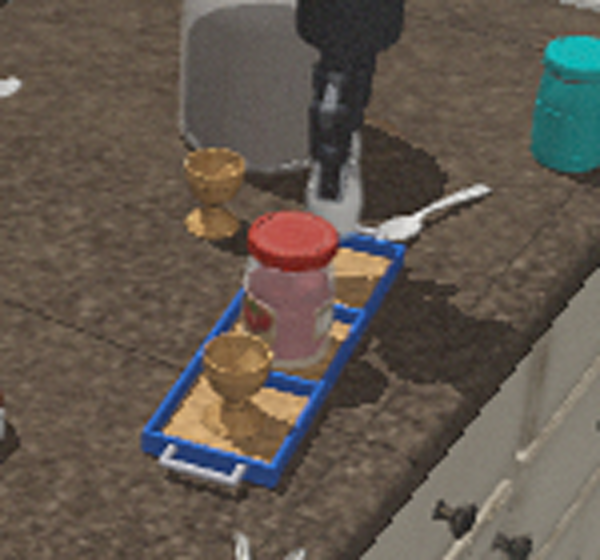

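The salt is upright (crop px 335,200) over the far end compartment. Lowering.

>>> inch_along:
  ticks: [0, 0, 0.015, 0, 0, 0, 0, 0, 0.03, 0, 0, 0, 0, 0, 0.039, 0, 0, 0, 0, 0, 0.041, 0, 0, 0, 0, 0, 0.041, 0, 0, 0, 0, 0, 0.0425, 0, 0, 0, 0, 0, 0.0425, 0, 0, 0]

```text
time_s: 18.9
eef_pos: [0.4465, -0.3461, 0.058]
tcp_rot: [[0.958, 0.288, 0.0], [0.288, -0.958, -0.0], [0.0, 0.0, -1.0]]
wrist_force: [0.3, 0.4, -0.7]
gripper_width: 0.0361
grip_force: 60.0
```

>>> inch_along:
  ticks: [0, 0, 0.0007, 0, 0, 0, 0, 0, 0.0007, 0, 0, 0]

```text
time_s: 19.1
eef_pos: [0.4468, -0.3461, 0.0576]
tcp_rot: [[0.958, 0.288, 0.001], [0.288, -0.958, -0.0], [0.001, 0.001, -1.0]]
wrist_force: [-0.1, 0.7, 3.9]
gripper_width: 0.036
grip_force: 60.8
```

>>> inch_along:
  ticks: [0, 0, -0.0005, 0, 0, 0, 0, 0, -0.0005, 0, 0, 0, 0, 0, -0.0005, 0, 0, 0, 0, 0, -0.0005, 0, 0, 0, 0, 0, -0.02, 0, 0, 0, 0, 0, -0.05, 0, 0, 0, 0, 0, -0.1, 0, 0, 0, 0, 0, -0.15, 0, 0, 0, 0, 0, -0.17, 0, 0, 0, 0, 0, -0.17, 0, 0, 0]
  jaw: 0.06

```text
time_s: 20.1
eef_pos: [0.4474, -0.3468, 0.2303]
tcp_rot: [[0.958, 0.287, 0.004], [0.287, -0.958, -0.003], [0.003, 0.004, -1.0]]
wrist_force: [-0.0, -1.0, -1.1]
gripper_width: 0.0603
grip_force: 0.0
```

```bash
python3 d.py .66 .222 .22
```

```text
20.1 [ 0.4474 -0.3468  0.2303] delta [ 0.367  -0.4837  0.0095] 0.607
```

>>> inch_along:
  ticks: [0.15, -0.2, 0, 0, 0, 0, 0.15, -0.2, 0, 0, 0, 0, 0.15, -0.2, 0, 0, 0, 0, 0.15, -0.2, 0, 0, 0, 0, 0.15, -0.2, 0, 0, 0, 0, 0.367, -0.484, 0, 0, 0, 0, 0.367, -0.484, 0, 0, 0, 0, 0.367, -0.484, 0, 0, 0, 0, 0.367, -0.484, 0, 0, 0, 0, 0.367, -0.484, 0, 0, 0, 0, 0.367, -0.484, 0, 0, 0, 0, 0.367, -0.484, 0, 0, 0, 0]
  jaw: 0.08

```text
time_s: 21.3
eef_pos: [0.6561, 0.218, 0.2258]
tcp_rot: [[0.958, 0.288, -0.001], [0.288, -0.958, -0.001], [-0.001, 0.0, -1.0]]
wrist_force: [0.7, -0.6, 0.2]
gripper_width: 0.0799
grip_force: 0.0
```

>>> inch_along:
  ticks: [0, 0, 0, 0, 0, 0, 0, 0, 0, 0, 0, 0, 0, 0, 0, 0, 0, 0, 0, 0, 0, 0, 0, 0]

```text
time_s: 21.7
eef_pos: [0.6561, 0.2146, 0.2269]
tcp_rot: [[0.958, 0.286, -0.0], [0.286, -0.958, -0.001], [-0.0, 0.001, -1.0]]
wrist_force: [0.4, -0.0, -0.0]
gripper_width: 0.0801
grip_force: 0.0
```

```bash
python3 d.py .66 .222 .13
python3 - <<'E'
from h import *
np.set_printoptions(precision=4,suppress=True)
im,d=snap('scene')
it,dt=snap('top')
a=cv2.resize(im[180:340,130:330],None,fx=2,fy=2.5); b=cv2.resize(it[120:280,120:320],None,fx=2,fy=2.5)
cv2.imwrite('pics/c8.png',np.hstack([a,b])[:,:,::-1])
E
```

```text
21.7 [0.6561 0.2146 0.2269] delta [ 0.0059 -0.006   0.0969] 0.097
```

View pics/c8.png

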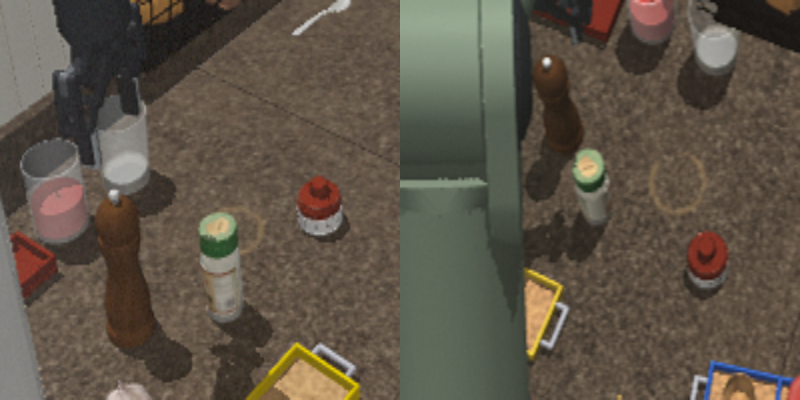

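The gripper is above the stock mill (crop px 120,200) with the glasses well behind it. Descending with a small lateral correction.

>>> inch_along:
  ticks: [0.006, -0.006, 0, 0, 0, 0, 0.006, -0.006, 0.01, 0, 0, 0, 0.006, -0.006, 0.03, 0, 0, 0, 0.006, -0.006, 0.055, 0, 0, 0, 0.006, -0.006, 0.08, 0, 0, 0, 0.006, -0.006, 0.096, 0, 0, 0, 0.006, -0.006, 0.096, 0, 0, 0, 0.006, -0.006, 0.096, 0, 0, 0]

```text
time_s: 22.6
eef_pos: [0.6603, 0.2238, 0.1315]
tcp_rot: [[0.958, 0.288, 0.0], [0.288, -0.958, 0.0], [0.0, -0.0, -1.0]]
wrist_force: [0.1, -0.4, 1.0]
gripper_width: 0.08
grip_force: 0.0
```

>>> inch_along:
  ticks: [0, 0, 0, 0, 0, 0, 0, 0, 0, 0, 0, 0, 0, 0, 0, 0, 0, 0, 0, 0, 0, 0, 0, 0, 0, 0, 0, 0, 0, 0, 0, 0, 0, 0, 0, 0, 0, 0, 0, 0, 0, 0, 0, 0, 0, 0, 0, 0]
  jaw: 0.0

```text
time_s: 23.4
eef_pos: [0.6609, 0.2239, 0.1327]
tcp_rot: [[0.958, 0.288, 0.002], [0.288, -0.958, 0.001], [0.002, -0.0, -1.0]]
wrist_force: [-0.3, -0.7, 9.1]
gripper_width: 0.0467
grip_force: 60.8
```

```bash
python3 d.py .428 .291 .18
```

```text
23.4 [0.6609 0.2239 0.1327] delta [-0.2036 -0.1313 -0.0478] 0.247
```

>>> inch_along:
  ticks: [0, 0, -0.015, 0, 0, 0, 0, 0, -0.04, 0, 0, 0, 0, 0, -0.065, 0, 0, 0, 0, 0, -0.08, 0, 0, 0, -0.02, -0.013, -0.08, 0, 0, 0, -0.05, -0.032, -0.08, 0, 0, 0, -0.08, -0.052, -0.08, 0, 0, 0, -0.11, -0.071, -0.08, 0, 0, 0, -0.14, -0.09, -0.08, 0, 0, 0, -0.17, -0.11, -0.08, 0, 0, 0, -0.195, -0.126, -0.08, 0, 0, 0, -0.2036, -0.1313, -0.08, 0, 0, 0]

```text
time_s: 24.6
eef_pos: [0.4248, 0.2918, 0.2118]
tcp_rot: [[0.957, 0.29, -0.0], [0.29, -0.957, 0.0], [-0.0, -0.0, -1.0]]
wrist_force: [0.6, -0.0, -1.3]
gripper_width: 0.0465
grip_force: 61.9
```

>>> inch_along:
  ticks: [0, 0, 0, 0, 0, 0, 0, 0, 0, 0, 0, 0, 0, 0, 0, 0, 0, 0, 0, 0, 0.02, 0, 0, 0, 0, 0, 0.03, 0, 0, 0, 0, 0, 0.03, 0, 0, 0, 0, 0, 0.03, 0, 0, 0]

```text
time_s: 25.3
eef_pos: [0.4276, 0.2907, 0.1812]
tcp_rot: [[0.958, 0.287, -0.0], [0.287, -0.958, -0.0], [-0.0, 0.0, -1.0]]
wrist_force: [1.2, 0.4, -1.2]
gripper_width: 0.0463
grip_force: 61.9
```

```bash
python3 d.py .428 .291 .1387
python3 - <<'E'
from h import *
im,d=snap('scene'); a=cv2.resize(im[250:420,150:340],None,fx=4,fy=3.5,interpolation=cv2.INTER_CUBIC); cv2.imwrite('pics/c9.png',a[:,:,::-1])
E
```

```text
25.3 [0.4276 0.2907 0.1812] delta [ 0.0005 -0.0002  0.0425] 0.043
```

View pics/c9.png

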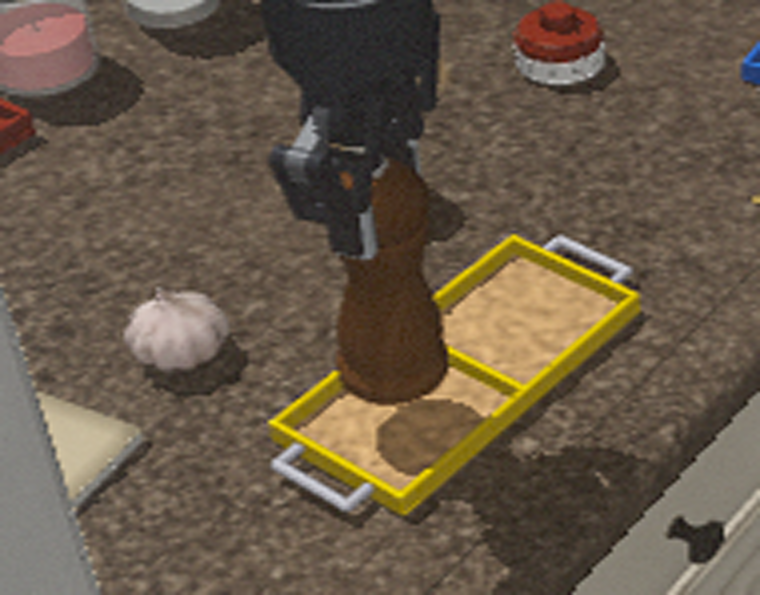

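The mill hangs upright over the left yellow compartment (crop px 395,390), and the garlic is untouched. Lowering.

>>> inch_along:
  ticks: [0, 0, 0.012, 0, 0, 0, 0, 0, 0.025, 0, 0, 0, 0, 0, 0.036, 0, 0, 0, 0, 0, 0.04, 0, 0, 0, 0, 0, 0.041, 0, 0, 0, 0, 0, 0.0422, 0, 0, 0, 0, 0, 0.0422, 0, 0, 0]

```text
time_s: 26.05
eef_pos: [0.4274, 0.2909, 0.1391]
tcp_rot: [[0.958, 0.288, 0.0], [0.288, -0.958, 0.0], [0.0, -0.0, -1.0]]
wrist_force: [-0.2, 0.1, -1.0]
gripper_width: 0.0467
grip_force: 61.9
```

>>> inch_along:
  ticks: [0, 0, 0.0007, 0, 0, 0, 0, 0, 0.0007, 0, 0, 0]

```text
time_s: 26.25
eef_pos: [0.4277, 0.2911, 0.1387]
tcp_rot: [[0.958, 0.288, 0.001], [0.288, -0.958, 0.001], [0.001, -0.0, -1.0]]
wrist_force: [-0.2, -0.2, 3.8]
gripper_width: 0.0464
grip_force: 62.4
```

>>> inch_along:
  ticks: [0, 0, -0.0005, 0, 0, 0, 0, 0, -0.0005, 0, 0, 0, 0, 0, -0.0005, 0, 0, 0, 0, 0, -0.0005, 0, 0, 0, 0, 0, -0.0005, 0, 0, 0, 0, 0, -0.015, 0, 0, 0, 0, 0, -0.04, 0, 0, 0, 0, 0, -0.07, 0, 0, 0, 0, 0, -0.09, 0, 0, 0, 0, 0, -0.09, 0, 0, 0]
  jaw: 0.075

```text
time_s: 27.25
eef_pos: [0.4282, 0.2915, 0.2306]
tcp_rot: [[0.958, 0.287, 0.003], [0.287, -0.958, 0.002], [0.004, -0.001, -1.0]]
wrist_force: [0.3, -0.2, -0.6]
gripper_width: 0.075
grip_force: 0.0
```

```bash
python3 d.py .5853 .137 .14
```

```text
27.25 [0.4282 0.2915 0.2306] delta [0.1057 0.1933 0.0908] 0.238
```

>>> inch_along:
  ticks: [0.106, 0.193, 0, 0, 0, 0, 0.106, 0.193, 0, 0, 0, 0, 0.106, 0.193, 0, 0, 0, 0, 0.106, 0.193, 0.02, 0, 0, 0, 0.106, 0.193, 0.04, 0, 0, 0, 0.106, 0.193, 0.06, 0, 0, 0, 0.106, 0.193, 0.085, 0, 0, 0, 0.106, 0.193, 0.085, 0, 0, 0, 0.106, 0.193, 0.085, 0, 0, 0, 0.106, 0.193, 0.085, 0, 0, 0]

```text
time_s: 28.25
eef_pos: [0.5848, 0.1367, 0.1443]
tcp_rot: [[0.958, 0.288, 0.001], [0.288, -0.958, 0.0], [0.001, 0.0, -1.0]]
wrist_force: [1.0, 0.1, -0.7]
gripper_width: 0.0749
grip_force: 0.0
```

```bash
python3 d.py .5853 .137 .07
python3 - <<'E'
from h import *
im,d=snap('scene'); a=cv2.resize(im[210:400,150:340],None,fx=4,fy=3.1,interpolation=cv2.INTER_CUBIC); cv2.imwrite('pics/c10.png',a[:,:,::-1])
E
```

```text
28.25 [0.5848 0.1367 0.1443] delta [ 0.0004 -0.0001  0.0743] 0.074
```

View pics/c10.png

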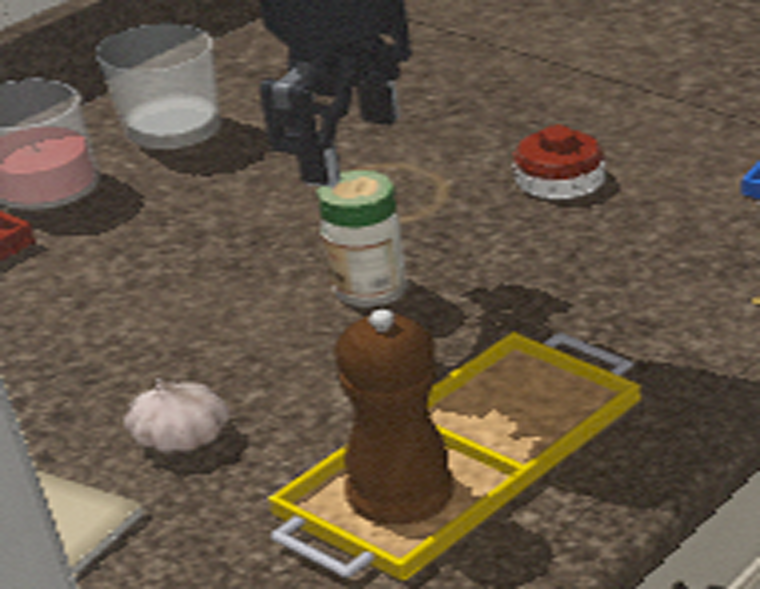

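The mill stands upright in its compartment (crop px 395,430), and the open fingers straddle the green cap (358,195). Descending.

>>> inch_along:
  ticks: [0, 0, 0.02, 0, 0, 0, 0, 0, 0.045, 0, 0, 0, 0, 0, 0.065, 0, 0, 0, 0, 0, 0.0745, 0, 0, 0, 0, 0, 0.0745, 0, 0, 0, 0, 0, 0.0745, 0, 0, 0]

```text
time_s: 28.9
eef_pos: [0.5849, 0.1367, 0.0697]
tcp_rot: [[0.958, 0.288, 0.001], [0.288, -0.958, 0.0], [0.001, 0.0, -1.0]]
wrist_force: [0.0, 0.2, -0.1]
gripper_width: 0.0753
grip_force: 0.0
```

>>> inch_along:
  ticks: [0, 0, 0, 0, 0, 0, 0, 0, 0, 0, 0, 0, 0, 0, 0, 0, 0, 0, 0, 0, 0, 0, 0, 0, 0, 0, 0, 0, 0, 0, 0, 0, 0, 0, 0, 0, 0, 0, 0, 0, 0, 0, 0, 0, 0, 0, 0, 0]
  jaw: 0.0

```text
time_s: 29.7
eef_pos: [0.5849, 0.1369, 0.0699]
tcp_rot: [[0.958, 0.288, 0.002], [0.288, -0.958, 0.001], [0.002, -0.0, -1.0]]
wrist_force: [-1.9, 1.3, 9.8]
gripper_width: 0.0439
grip_force: 59.8
```

```bash
python3 d.py .4237 .1935 .12
```

```text
29.7 [0.5849 0.1369 0.0699] delta [-0.138  -0.1006 -0.0504] 0.178
```

>>> inch_along:
  ticks: [0, 0, -0.015, 0, 0, 0, 0, 0, -0.035, 0, 0, 0, 0, 0, -0.05, 0, 0, 0, -0.02, -0.014, -0.05, 0, 0, 0, -0.045, -0.033, -0.05, 0, 0, 0, -0.07, -0.051, -0.05, 0, 0, 0, -0.095, -0.069, -0.05, 0, 0, 0, -0.12, -0.087, -0.05, 0, 0, 0, -0.138, -0.1006, -0.05, 0, 0, 0, -0.138, -0.1006, -0.05, 0, 0, 0, -0.138, -0.1006, -0.05, 0, 0, 0, -0.138, -0.1006, -0.05, 0, 0, 0]

```text
time_s: 30.9
eef_pos: [0.4241, 0.1929, 0.1191]
tcp_rot: [[0.958, 0.287, 0.001], [0.287, -0.958, 0.0], [0.001, 0.0, -1.0]]
wrist_force: [-0.3, -0.1, -0.9]
gripper_width: 0.0442
grip_force: 61.3
```

>>> inch_along:
  ticks: [0, 0, 0.012, 0, 0, 0, 0, 0, 0.025, 0, 0, 0, 0, 0, 0.036, 0, 0, 0, 0, 0, 0.041, 0, 0, 0, 0, 0, 0.041, 0, 0, 0, 0, 0, 0.041, 0, 0, 0]

```text
time_s: 31.5
eef_pos: [0.4233, 0.1931, 0.0777]
tcp_rot: [[0.958, 0.288, -0.0], [0.288, -0.958, -0.0], [-0.0, -0.0, -1.0]]
wrist_force: [-0.6, -0.0, -0.9]
gripper_width: 0.0442
grip_force: 61.2
```

```bash
python3 d.py .4237 .1935 .0759
```

```text
31.5 [0.4233 0.1931 0.0777] delta [ 0.0005 -0.0003  0.0018] 0.002
```

>>> inch_along:
  ticks: [0, 0, 0.001, 0, 0, 0, 0, 0, 0.0016, 0, 0, 0, 0, 0, 0.0016, 0, 0, 0]

```text
time_s: 31.8
eef_pos: [0.4233, 0.1932, 0.0763]
tcp_rot: [[0.958, 0.288, 0.0], [0.288, -0.958, 0.0], [0.0, -0.0, -1.0]]
wrist_force: [-0.1, 0.9, -0.8]
gripper_width: 0.0441
grip_force: 61.2
```

>>> inch_along:
  ticks: [0, 0, 0.0007, 0, 0, 0, 0, 0, 0.0007, 0, 0, 0]

```text
time_s: 32.0
eef_pos: [0.4235, 0.1933, 0.0758]
tcp_rot: [[0.958, 0.288, 0.001], [0.288, -0.958, 0.0], [0.001, -0.0, -1.0]]
wrist_force: [-2.2, -0.6, 8.2]
gripper_width: 0.0445
grip_force: 61.7
```

>>> inch_along:
  ticks: [0, 0, -0.0005, 0, 0, 0, 0, 0, -0.0005, 0, 0, 0, 0, 0, -0.0005, 0, 0, 0, 0, 0, -0.0005, 0, 0, 0, 0, 0, -0.015, 0, 0, 0, 0, 0, -0.04, 0, 0, 0, 0, 0, -0.08, 0, 0, 0, 0, 0, -0.12, 0, 0, 0, 0, 0, -0.14, 0, 0, 0, 0, 0, -0.14, 0, 0, 0]
  jaw: 0.065

```text
time_s: 33.0
eef_pos: [0.4243, 0.1936, 0.218]
tcp_rot: [[0.958, 0.287, 0.004], [0.287, -0.958, 0.002], [0.005, -0.001, -1.0]]
wrist_force: [-0.1, 0.5, -0.7]
gripper_width: 0.0654
grip_force: 0.0
```

>>> inch_along:
  ticks: [0, 0.15, 0, 0, 0, 0, 0, 0.15, 0, 0, 0, 0, 0, 0.15, 0, 0, 0, 0, 0, 0.15, 0, 0, 0, 0, 0, 0.15, 0, 0, 0, 0]

```text
time_s: 33.5
eef_pos: [0.4662, 0.0484, 0.2146]
tcp_rot: [[0.958, 0.285, -0.001], [0.285, -0.958, -0.0], [-0.001, -0.0, -1.0]]
wrist_force: [0.4, 1.0, -0.2]
gripper_width: 0.0653
grip_force: 0.0
```

```bash
python3 - <<'E'
from h import *
im,d=snap('scene'); P=cloud('scene',d)
cv2.imwrite('pics/s11.png',cv2.resize(im[180:400,140:460],None,fx=2.5,fy=2.5,interpolation=cv2.INTER_CUBIC)[:,:,::-1])
for n in('egg_cup','salt_shaker','jam_jar','pepper_mill','spice_jar','timer','garlic'):
    for r in bot.spot_in('scene',n): print(n,round(r['p'],2),w('scene',r['point']).round(3))
E
```

```text
egg_cup 0.92 [ 0.418 -0.142  0.049]
egg_cup 0.67 [ 0.56  -0.362  0.042]
salt_shaker 0.66 [ 0.438 -0.339  0.067]
jam_jar 0.86 [ 0.42  -0.226  0.072]
jam_jar 0.85 [ 0.361 -0.605  0.06 ]
pepper_mill 0.95 [0.418 0.305 0.092]
spice_jar 0.58 [0.416 0.208 0.077]
timer 0.72 [ 0.565 -0.027  0.036]
garlic 0.57 [0.558 0.329 0.035]
garlic 0.37 [ 0.438 -0.337  0.069]
```

View pics/s11.png

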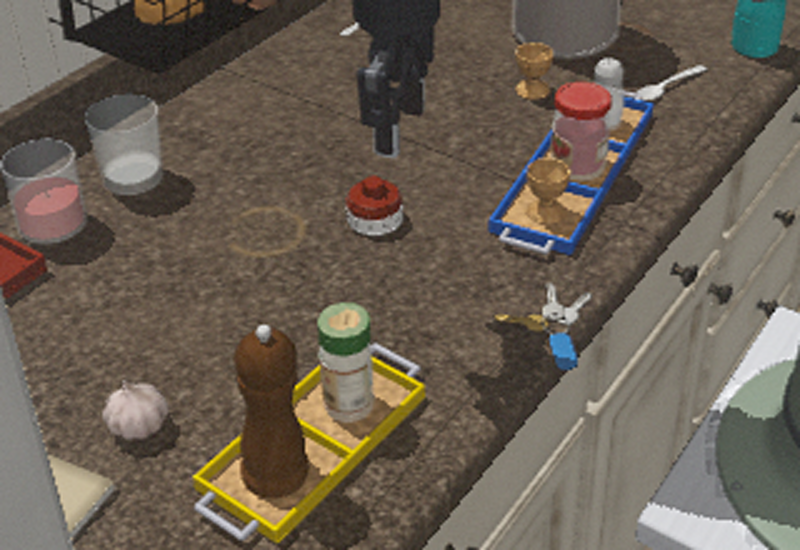

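All five items stand upright in the right compartments: egg cup (550,190), jam (582,130), salt (608,90), mill (270,410) and spice jar (347,360). The timer (375,207) and garlic (136,410) are unmoved, and the gripper is clear. Handing in.

>>> inch_along:
  ticks: [0, 0, 0, 0, 0, 0, 0, 0, 0, 0, 0, 0, 0, 0, 0, 0, 0, 0]

```text
time_s: 34.2
eef_pos: [0.4664, 0.0495, 0.2154]
tcp_rot: [[0.958, 0.288, 0.0], [0.288, -0.958, 0.0], [0.0, -0.0, -1.0]]
wrist_force: [-0.1, 1.0, -0.1]
gripper_width: 0.065
grip_force: 0.0
```

```bash
python3 -c "
from rig import bot
print(bot.hand_in())"
```

```text
the job is handed in; nothing more can be done
None
```

Both kits are made up and handed in at about 34 s: all five items stand upright in their compartments and the timer and garlic are where they were; the hand-in call returned no verdict.

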